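# Stand the water bottle in its drip dish and close the bottle bay

## Task

Get the water bottle ready on the equipment worktop: first set the drip dish flat in the middle of the bay's rubber mat, then stand the water bottle upright in the centre of the dish. Then secure the bay: lift the sliding gate by its knob out of the notch where it is parked, bring it along the rail and let it drop fully into the notch right at the edge of the mat, beside the dish. Keep the bottle upright, set dish and bottle down rather than dropping them, and leave everything else on the worktop where it is.

Things in the scene. Friction and masses are not known exactly. Their poses are not given: they have to be found in the camera images.
- bay: bottle bay, a fixed bench fitting of sheet steel with a square black rubber mat, 150 x 150 mm. Origin: on the worktop, below the mat's centre; z up. Its -x side, towards the robot, is open; on its -y side, 82 mm from the mat's centre, stands a fixed fence 48 mm high; behind the mat (+x side) runs a notched rail along the bay's y.
- mat_centre (a point): centre of the rubber mat, on its top, 6 mm above the worktop.
- edge_notch (a point): the rail's notch at the edge of the mat, where the gate has to end: bay x = 100 mm, y = 80 mm, 67 mm above the worktop (where the pin lies). The rail is 14 mm wide, its top 74 mm above the worktop, from bay y = -98 to +202 mm. Its five notches, 14 mm wide and 12 mm deep, are centred at bay y = 0, 40, 80, 120 and 160 mm.
- carriage (a joint): position of the sliding gate along the bay's +y, m: 0 when it stands in the notch at the edge of the mat (bay y = 80 mm), +0.080 in the outermost notch (y = 160 mm) where it is parked at the start; notches every 0.040; play of about +-0.002 in a notch. Slides with little friction (under 1 N) once lifted.
- gate (a joint): lift of the gate straight up, m: 0 when its 10 mm locking pin lies fully down in a notch, at least 0.012 to pass over the rail between notches, stop at 0.040. The gate (0.2 kg) sinks by its own weight when let go and does not tilt.
- gate_knob (a point): centre of the gate's knob, a black upright block 26 mm wide along the rail, 34 mm across it and 30 mm high, straight above the rail and the gate's pin, 125 mm above the worktop when the gate is down. Below it a steel plate 4 mm thick reaches 124 mm from the rail towards the robot, 13 to 59 mm above the worktop; in the edge notch its inner face is 78 mm from the mat's centre.
- dish: drip dish, off-white plastic, loose, round and open: 124 mm across, 24 mm high, upright wall 8 mm thick, floor 5 mm thick, about 0.16 kg. Origin: centre of its underside, z up. It can be pinched by its wall from above, one finger inside.
- water_bottle: water bottle, milky white plastic, loose, standing: round body 64 mm across up to 104 mm, narrower neck, ribbed white screw cap 46 mm across from 130 to 158 mm (its top), about 0.4 kg. Origin: centre of its underside, z up along the bottle.
- gel_bottle: bystander: slender pale translucent bottle with a long thin neck, 50 mm across, 175 mm tall. Origin: centre of its underside.
- jar: bystander: glass jar with steel lid, 72 mm across, 85 mm tall. Origin: centre of its underside.
- swab_packs: bystander: stack of flat pale green sealed packs, 70 x 90 x 35 mm. Origin: centre of its underside.
- gallipot: bystander: small steel bowl, 80 mm across the rim, 45 mm high. Origin: centre of its underside.
- tape_roll: bystander: roll of white tape lying flat, 84 mm across, 25 mm high. Origin: centre of its underside.
Things that resemble listed ones, but are neither listed nor needed, are in the scene too. What is shaped like the dish but orange or pink is not meant.

How it is judged:
By the outcome, as a careful person would: the job done as asked, in the order asked, and still so for the second after the job is handed in, with the robot touching nothing.
It also fails if it takes over 72 s, if anything falls off the work surface, if the arm or the gripper's body presses on something with over 40 N, if the wrist force passes 120 N, or if a joint passes its speed limit or range.

## Robot

A 6-joint arm with a two-finger parallel gripper is mounted at the origin on the work surface. World frame = base frame: x ahead of the robot, y to its left, z up, the work surface at z = 0. Lengths are in m, angles in rad, forces in N, time in s.
With the tool pointing down it reaches from about 0.375 to 0.925 m from the base axis. Payload 5.7 kg.
Tool frame: the origin (TCP) lies between the finger pads; the fingertips stand 8 mm ahead of it and the grasp point (between the pads) lies 11 mm behind it; z points along the fingers, y is the direction in which the jaws open and shut (so a half turn about z gives the same grasp; the last joint's range is limited). The gripper opens to 85 mm and grips with 20 to 120 N. Pads are 22 mm wide; open, the fingers measure 114 mm over their backs; the gripper's body (76 mm by 85 mm) begins 54 mm behind the grasp point. The pads swing forward as they close: fully open they stand 13 mm farther back than shut.
Start: joints at [1.151, 0.359, 1.51, -0, 1.272, -0.115], TCP at [0.18, 0.572, 0.239] pointing down, gripper open.
Joint ranges: [-2.97, 2.97], [-1.01, 2.36], [0.21, 2.38], [-0.96, 4.11], [0.2, 2.71], [-2.98, 2.98]. Speed limits (rad/s): [2.39, 2.39, 3.14, 3.14, 3.14, 3.14].

## Interface

Orientations are given as a unit quaternion [w, x, y, z].
In Python, from cell import telemetry, eyes, ticket gives the robot as it stands. The module is installed in compiled form; this text tells all that it offers.
- The arm moves only by the shell command python3 -m jog 'ROWS'. ROWS is JSON, a list of rows, each an object with "delta_pos": the shift along the world's x, y, z in cm, a list of three; "rotation": the turn, a rotation vector about the world's x, y, z in rad, a list of three; "hand": the finger opening in cm, from 0 to 8.54. A call has 1 to 10 rows; each row is the pose to reach, as a shift and turn from the pose measured when the call began; what a row does not reach only later rows make up. A row lasts 1/12 s, in which the tool goes at most 41.7 mm and 7.16 degrees, less where a joint would pass 70% of its speed; a pose out of reach is approached as far as the arm can. A call with a gripper value outside its range is refused whole. The fingers move at their own pace and stop on an object; the grip force is fixed at half the most. Time passes only in rows, so rows that repeat a pose let the fingers close. It gives the time, the measured TCP pose, the force and the opening at its end, in the units of the state.
- telemetry.get_obs(): the state, without advancing time (a new reading comes with each control period).
- eyes.snapshot(name): name is "side" or "top"; returns (picture, depth): 480x640x3 uint8, red, green, blue; 480x640 float32, m along the optical axis (not along the pixel's ray), 0 where there is no reading.
- eyes.camera_model(name): a dict with "fx", "fy", "cx", "cy" (pixels), "eye" and "rotation" of the camera in the world. Camera axes: x right, y down, z forward; pixel columns grow to the right and rows downward; lengths in m; the calibration is good to about 2 mm. A picture is of the moment at which its call begins. camera_model takes no time and is no camera call.
- ticket.sign_off(): hands the job in, once; it reports no verdict.
The state is a dict: "time": time; "joint_positions": joint angles; "joint_velocities": joint speeds; "tau": joint torques, N m; "eef_pos": TCP position; "eef_rot": TCP orientation; "wrist_force": force on the tool from outside, world axes, zero at the start; "ft_torque": the same for the moment, N m; "finger_gap": opening from 0.0 (shut) to 1.0 (fully open).
Only numpy, scipy, OpenCV 4.12 (cv2) and the standard library are available. Lean on these libraries where they do the work, as an engineer would, in place of code of your own. Each camera call takes 0.05 s, during which the arm holds its last target. There are 200 camera calls.

## Working session

There is one attempt and no reset: what is moved stays moved. The work goes in short steps, Python scripts to look and compute and a shell command to move; the robot and the scene stay as the last step left them, time stands still between calls to the robot, and variables do not carry over. Pictures are saved under pics/ and viewed, about 8 in all and at most 12, crops included, and the job is handed in when it is done.

```bash
mkdir -p pics; cat > h.py <<'E'
import numpy as np, cv2
from cell import telemetry, eyes, ticket
def snap(n):
    p,d=eyes.snapshot(n); return p,d
def save(n,p): cv2.imwrite('pics/'+n,cv2.cvtColor(p,cv2.COLOR_RGB2BGR))
def ray(cam,u,v):
    c=eyes.camera_model(cam); R=np.array(c['rotation']).reshape(3,3)
    return np.array(c['eye']),R@np.array([(u-c['cx'])/c['fx'],(v-c['cy'])/c['fy'],1.])
def onz(cam,u,v,z):
    e,d=ray(cam,u,v); return e+d*(z-e[2])/d[2]
def cloud(cam,d):
    c=eyes.camera_model(cam); R=np.array(c['rotation']).reshape(3,3)
    v,u=np.mgrid[:480,:640]
    return (np.stack([(u-c['cx'])/c['fx'],(v-c['cy'])/c['fy'],np.ones(u.shape)],-1)*d[...,None])@R.T+np.array(c['eye'])
E
python3 - <<'E'
from h import *
for n in('top','side'):
    p,d=snap(n); save(n+'0.png',p); np.save(n+'0.npy',d); print(n,eyes.camera_model(n),(d>0).mean())
o=telemetry.get_obs();print(o)
E
```

```text
top {'fx': 612.2150126684039, 'fy': 612.2150126684039, 'cx': 317.3814882585595, 'cy': 239.92709806608443, 'eye': array([ 0.4398411 , -0.01720426,  1.45447794]), 'rotation': array([ 0.02946008, -0.70515784,  0.70784326, -0.02902489])} 0.9959830729166667
side {'fx': 523.6078509606891, 'fy': 523.6078509606891, 'cx': 308.55259224397764, 'cy': 238.67310854446262, 'eye': array([ 0.07176765, -0.77814324,  1.20982154]), 'rotation': array([-0.32192977,  0.90811232, -0.25370045,  0.08561139])} 0.9960970052083333
{'time': 0.1, 'joint_positions': array([ 1.15087688e+00,  3.59401999e-01,  1.51134198e+00, -6.40359048e-06,
        1.27248641e+00, -1.15099762e-01]), 'joint_velocities': array([ 1.35201731e-03, -1.55792251e-03, -1.55837538e-03, -5.89476354e-04,
        1.41442394e-03, -9.66134243e-05]), 'tau': array([ 6.25121356e-04, -5.28652024e+01, -2.79350942e+01, -1.34398360e-04,
        5.08240541e-03, -1.69354809e-05]), 'eef_pos': array([0.17983464, 0.57178362, 0.2385493 ]), 'eef_rot': array([-2.13500799e-04,  1.51819497e-01,  9.88407896e-01, -7.90550842e-04]), 'wrist_force': array([-0.86958411, -0.00469246, -0.57393923]), 'ft_torque': array([-0.00406305,  0.04193514, -0.05766434]), 'finger_gap': 1.0015083531810858}
```

```bash
sed -i "s/np.array(c\['rotation'\]).reshape(3,3)/Rot.from_quat(np.roll(c['rotation'],-1)).as_matrix()/; 1a from scipy.spatial.transform import Rotation as Rot" h.py; python3 -c "
from h import *
print(onz('top',320,240,0),onz('side',320,240,0),onz('top',320,100,0),onz('top',500,240,0))"
```

```text
[ 0.56025414 -0.02277754  0.        ] [0.59386963 0.04145332 0.        ] [ 0.9016104  -0.02418479  0.        ] [ 0.5586098  -0.45177495  0.        ]
```

View pics/top0.png

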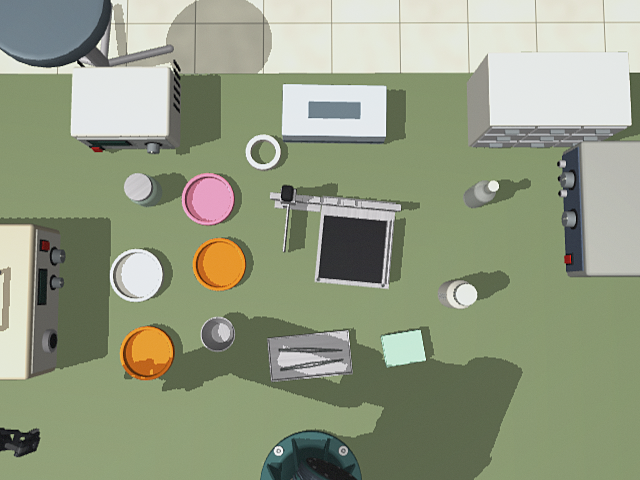

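View pics/side0.png

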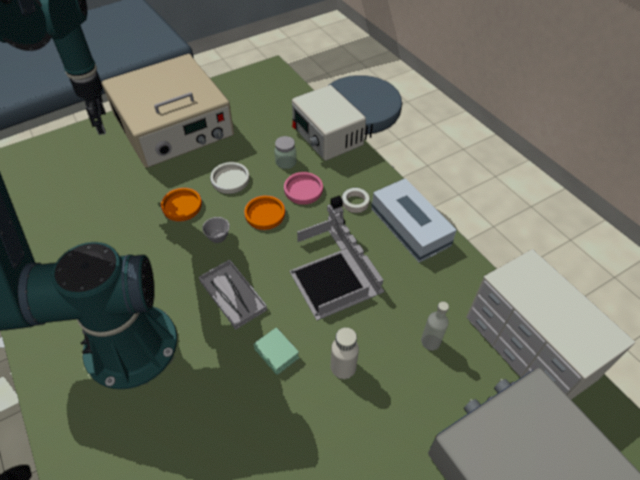

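Top view: the white dish is at (137,275). Look-alikes are the orange dishes (219,264) and (147,352), the pink dish (208,198) and the tape roll (263,152). For the bottle, the capped one is at (460,294) and the slender gel bottle at (483,192). The mat is at (355,250) and the gate knob at (288,193). I choose the white dish and the capped bottle, and will check both in one crop while measuring.

```bash
python3 - <<'E'
from h import *
p=cv2.cvtColor(cv2.imread('pics/top0.png'),cv2.COLOR_BGR2RGB); d=np.load('top0.npy'); P=cloud('top',d)
hsv=cv2.cvtColor(p,cv2.COLOR_RGB2HSV)
def blob(x0,x1,y0,y1,m):
    k=np.zeros((480,640),np.uint8); k[y0:y1,x0:x1]=(m[y0:y1,x0:x1]*255)
    c=max(cv2.findContours(k,cv2.RETR_EXTERNAL,cv2.CHAIN_APPROX_NONE)[0],key=cv2.contourArea); return c
white=(hsv[...,1]<40)&(hsv[...,2]>140)
c=blob(100,175,240,310,white&(P[...,2]>.012)); e=cv2.fitEllipse(c); print('dish',e,onz('top',*e[0],.022), e[1][0]/612*1.43)
c=blob(430,490,270,320,P[...,2]>.14); (u,v),r=cv2.minEnclosingCircle(c); print('cap',u,v,r,onz('top',u,v,.158),P[int(v),int(u)])
q=P[270:320,430:490].reshape(-1,3);print('bottle body pts',[ (q[(q[:,2]>a)&(q[:,2]<a+.03)].min(0).round(3),q[(q[:,2]>a)&(q[:,2]<a+.03)].max(0).round(3)) for a in(.05,.08,.135)])
c=blob(300,405,200,295,(hsv[...,2]<70)&(P[...,2]<.02)&(P[...,2]>-.005)); r=cv2.minAreaRect(c); print('mat',r)
W=np.array([onz('top',*x,.006)[:2] for x in cv2.boxPoints(r)]); print(W,W.mean(0),np.linalg.norm(np.diff(W,axis=0),axis=1))
c=blob(275,300,180,210,(hsv[...,2]<80)&(P[...,2]>.12)); r=cv2.minAreaRect(c); print('knob',r,onz('top',*r[0],.140))
W=np.array([onz('top',*x,.14)[:2] for x in cv2.boxPoints(r)]);print(W)
# rail
m=(P[...,2]>.066)&(P[...,2]<.082); m[:,:265]=0;m[:,405:]=0;m[:180]=0;m[220:]=0
q=P[m][:,:2]; print('rail',len(q)); vx=cv2.fitLine(q.astype(np.float32),cv2.DIST_HUBER,0,.01,.01).ravel();print(vx,np.degrees(np.arctan2(-vx[0],vx[1])))
t=(q-vx[2:])@vx[:2]; print(vx[2:]+t.min()*vx[:2],vx[2:]+t.max()*vx[:2])
for n,(u,v) in dict(gal=(218,334),tray=(310,356),or1=(219,264),pink=(208,198),swab=(404,348)).items(): print(n,onz('top',u,v,.03)[:2].round(3))
a=cv2.resize(p[230:320,95:185],(400,400));b=cv2.resize(p[250:340,420:510],(400,400));save('crop.png',np.hstack([a,b]))
E
```

```text
dish ((135.81419372558594, 274.6641845703125), (51.54489517211914, 52.1773796081543), 46.092193603515625) [0.47878233 0.40815319 0.022     ] 0.12043986943812152
cap 465.0 294.0 12.16562557220459 [ 0.43172063 -0.32751903  0.158     ] [ 0.43172134 -0.32749205  0.15811273]
bottle body pts [(array([ 0.402, -0.323,  0.05 ]), array([ 0.463, -0.297,  0.08 ])), (array([ 0.401, -0.35 ,  0.08 ]), array([ 0.462, -0.298,  0.11 ])), (array([ 0.41 , -0.354,  0.136]), array([ 0.455, -0.306,  0.165]))]
mat ((352.2705383300781, 248.967041015625), (62.590240478515625, 62.12712478637695), 5.31454610824585)
[[ 0.47207665 -0.01821841]
 [ 0.61914515 -0.03249704]
 [ 0.60468048 -0.18075425]
 [ 0.45785873 -0.16525404]] [ 0.53844025 -0.09918093] [0.14776001 0.14896116 0.14763767]
knob ((287.0, 192.5), (15.0, 12.0), 90.0) [0.652292   0.04889155 0.14      ]
[[0.66878462 0.06192167]
 [0.66868295 0.0358726 ]
 [0.63583329 0.0358883 ]
 [0.63593426 0.06188416]]
rail 625
[ 0.09289675  0.99567574  0.64144176 -0.0731205 ] -5.330277
[ 0.62904856 -0.20595196] [0.65681991 0.09170387]
gal [0.341 0.213]
tray [0.29  0.001]
or1 [0.503 0.213]
pink [0.658 0.24 ]
swab [ 0.308 -0.215]
```

View pics/crop.png

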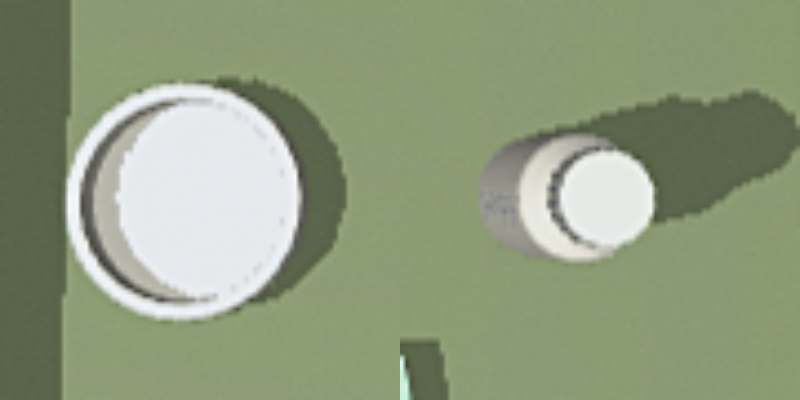

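The crop shows a plain white open dish on the left and a milky bottle with a broad white cap on the right, so the choices hold. Bay yaw is -5.3°, mat centre (0.538,-0.099), knob (0.652,0.049) and dish (0.478,0.4075). I'll pinch the dish wall on its robot side, at about (0.420,0.413).

```bash
python3 -m jog '[{"delta_pos":[0,-8,0],"rotation":[0,0,-0.4],"hand":3.5},{"delta_pos":[2,-12,0],"rotation":[0,0,-0.4],"hand":3.5},{"delta_pos":[4,-15.9,0],"rotation":[0,0,-0.8],"hand":3.5},{"delta_pos":[8,-15.9,0],"rotation":[0,0,-0.8],"hand":3.5},{"delta_pos":[12,-15.9,0],"rotation":[0,0,-0.8],"hand":3.5},{"delta_pos":[16,-15.9,-4],"rotation":[0,0,-1.36],"hand":3.5},{"delta_pos":[20,-15.9,-8],"rotation":[0,0,-1.36],"hand":3.5},{"delta_pos":[24,-15.9,-12],"rotation":[0,0,-1.36],"hand":3.5},{"delta_pos":[24,-15.9,-14],"rotation":[0,0,-1.36],"hand":3.5},{"delta_pos":[24,-15.9,-14],"rotation":[0,0,-1.36],"hand":3.5}]'
```

```text
time: 0.93
eef_pos: [0.4217, 0.412, 0.0963]
eef_rot: [-0.001, 0.704, 0.71, -0.001]
wrist_force: [0.5, -0.2, -0.5]
finger_gap: 0.414
```

```bash
python3 -m jog '[{"delta_pos":[-0.2,0.1,-3],"rotation":[0,0,-0.1],"hand":3.5},{"delta_pos":[-0.2,0.1,-5],"rotation":[0,0,-0.1],"hand":3.5},{"delta_pos":[-0.2,0.1,-5],"rotation":[0,0,-0.1],"hand":3.5}]'; python3 - <<'E'
from h import *
p,d=snap('top'); a=cv2.resize(p[220:330,85:195],(400,400),interpolation=2)
q,_=snap('side'); b=cv2.resize(q[130:230,180:280],(400,400),interpolation=2); save('pre.png',np.hstack([a,b]))
E
```

```text
time: 1.18
eef_pos: [0.4171, 0.4104, 0.0415]
eef_rot: [-0.001, 0.739, 0.674, -0.005]
wrist_force: [-0.6, -0.0, 0.8]
finger_gap: 0.414
```

View pics/pre.png

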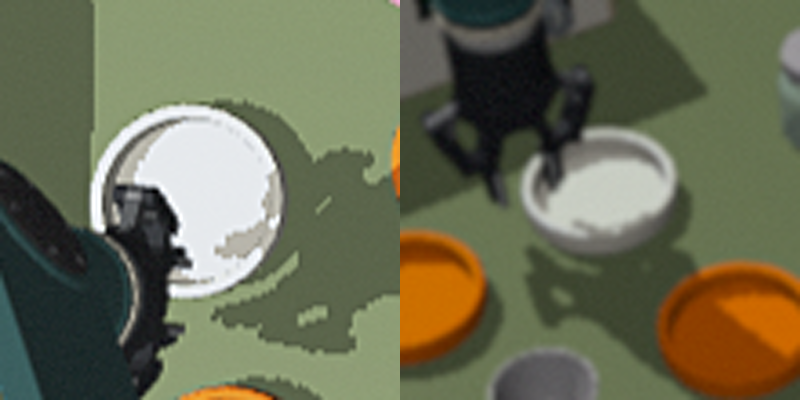

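The picture shows one finger inside the rim and one outside, on the robot side. Next: descend, then close.

```bash
python3 -m jog '[{"delta_pos":[0.2,0.2,-2.4],"rotation":[0,0,-0.02],"hand":3.5},{"delta_pos":[0.2,0.2,-2.4],"rotation":[0,0,-0.02],"hand":3.5},{"delta_pos":[0.2,0.2,-2.4],"rotation":[0,0,-0.02],"hand":3.5},{"delta_pos":[0.2,0.2,-2.4],"rotation":[0,0,-0.02],"hand":1.5},{"delta_pos":[0.2,0.2,-2.4],"rotation":[0,0,-0.02],"hand":1.5},{"delta_pos":[0.2,0.2,-2.4],"rotation":[0,0,-0.02],"hand":0},{"delta_pos":[0.2,0.2,-2.4],"rotation":[0,0,-0.02],"hand":0},{"delta_pos":[0.2,0.2,-2.4],"rotation":[0,0,-0.02],"hand":0},{"delta_pos":[0.2,0.2,-2.4],"rotation":[0,0,-0.02],"hand":0},{"delta_pos":[0.2,0.2,-2.4],"rotation":[0,0,-0.02],"hand":0}]'
```

```text
time: 2.12
eef_pos: [0.4219, 0.4154, 0.0235]
eef_rot: [-0.001, 0.745, 0.667, -0.0]
wrist_force: [-1.7, 0.1, 6.3]
finger_gap: 0.073
```

```bash
python3 -m jog '[{"delta_pos":[0,0,1],"rotation":[0,0,0],"hand":0},{"delta_pos":[0,0,3],"rotation":[0,0,0],"hand":0},{"delta_pos":[0,0,6],"rotation":[0,0,0],"hand":0},{"delta_pos":[0,0,8],"rotation":[0,0,0],"hand":0},{"delta_pos":[0,0,8],"rotation":[0,0,0],"hand":0}]'; python3 - <<'E'
from h import *
p,d=snap('top'); a=cv2.resize(p[220:330,85:195],(400,400),interpolation=2)
q,_=snap('side'); b=cv2.resize(q[110:210,180:280],(400,400),interpolation=2); save('lift.png',np.hstack([a,b]))
P=cloud('top',d); h=cv2.cvtColor(p,cv2.COLOR_RGB2HSV)
m=(h[...,1]<40)&(h[...,2]>140); m[:220]=0;m[330:]=0;m[:,:85]=0;m[:,195:]=0
k=cv2.findContours(m.astype(np.uint8),0,1)[0];c=max(k,key=cv2.contourArea)
print(cv2.fitEllipse(cv2.convexHull(c)),np.percentile(P[m][:,2],[5,50,95]))
f=m&(P[...,2]>.05); X=P[f]; print(np.linalg.lstsq(np.c_[X[:,:2],np.ones(len(X))],X[:,2],rcond=None)[0])
E
```

```text
time: 2.53
eef_pos: [0.4243, 0.4174, 0.1088]
eef_rot: [-0.0, 0.745, 0.667, 0.004]
wrist_force: [1.0, 1.3, -1.5]
finger_gap: 0.071
((124.89697265625, 272.1929626464844), (55.53997039794922, 56.46622085571289), 51.39751434326172) [0.08568141 0.09175197 0.11268516]
[ 0.07906565 -1.63072699  0.71496507]
```

View pics/lift.png

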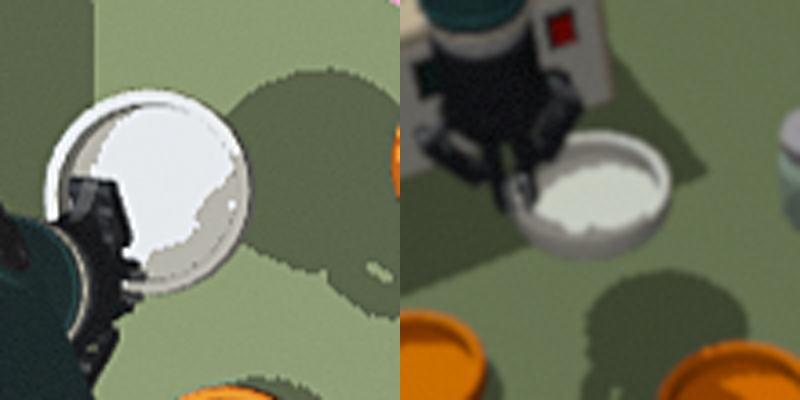

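The lifted dish hangs on its wall, close to level. I'll carry it over and measure tilt and centre near the bay.

```bash
python3 -m jog '[{"delta_pos":[1,-4,2],"rotation":[0,0,0],"hand":0},{"delta_pos":[1,-8,3],"rotation":[0,0,0],"hand":0},{"delta_pos":[2,-12,3],"rotation":[0,0,0],"hand":0},{"delta_pos":[2,-16,3],"rotation":[0,0,0],"hand":0},{"delta_pos":[3,-20,3],"rotation":[0,0,0],"hand":0},{"delta_pos":[3,-24,3],"rotation":[0,0,0],"hand":0},{"delta_pos":[4,-28,3],"rotation":[0,0,0],"hand":0},{"delta_pos":[4.5,-32,3],"rotation":[0,0,0],"hand":0},{"delta_pos":[5,-36,3],"rotation":[0,0,0],"hand":0},{"delta_pos":[5.6,-40,3],"rotation":[0,0,0],"hand":0}]'
python3 -m jog '[{"delta_pos":[0,-4,0],"rotation":[0,0,0],"hand":0},{"delta_pos":[0,-8,0],"rotation":[0,0,0],"hand":0},{"delta_pos":[0,-11,0],"rotation":[0,0,0],"hand":0},{"delta_pos":[0,-11,0],"rotation":[0,0,0],"hand":0},{"delta_pos":[0,-11,0],"rotation":[0,0,0],"hand":0}]'
cat > dish.py <<'E'
from h import *
def dish(hr,save_as=None):
    p,d=snap('top'); P=cloud('top',d); h=cv2.cvtColor(p,cv2.COLOR_RGB2HSV)
    m=((h[...,1]<50)&(h[...,2]>110)&(P[...,0]<.625)&(abs(P[...,2]-hr)<.04)).astype(np.uint8); m[:200]=0;m[310:]=0;m[:,:295]=0;m[:,410:]=0
    c=max(cv2.findContours(m,0,1)[0],key=cv2.contourArea); e=cv2.fitEllipse(cv2.convexHull(c)); C=onz('top',*e[0],hr)
    f=np.hypot(*(P[...,:2]-C[:2]).transpose(2,0,1))<.045; f&=(m>0)
    X=P[f]; z=np.median(X[:,2]); X=X[abs(X[:,2]-z)<.012]; s=np.linalg.lstsq(np.c_[X[:,:2]-C[:2],np.ones(len(X))],X[:,2],rcond=None)[0]
    print('ell',e,'C',C,'slope',s, len(X)); o=telemetry.get_obs(); R=Rot.from_quat(np.roll(o['eef_rot'],-1)).as_matrix()
    print('tcp',o['eef_pos'],'jaw',R[:,1],'tool z',R[:,2])
    if save_as: save(save_as,cv2.resize(p[180:320,265:425],(800,600)[0:2] if 0 else (640,560)))
E
python3 -c "
from dish import *
dish(.135,'over.png')"
```

```text
time: 3.47
eef_pos: [0.4766, 0.014, 0.1338]
eef_rot: [-0.002, 0.745, 0.667, -0.0]
wrist_force: [0.7, 0.2, -1.7]
finger_gap: 0.073
time: 3.88
eef_pos: [0.4756, -0.0972, 0.1327]
eef_rot: [-0.003, 0.746, 0.666, -0.001]
wrist_force: [-0.3, 0.0, -2.8]
finger_gap: 0.069
ell ((359.628662109375, 245.5942840576172), (52.6238899230957, 55.60281753540039), 90.18669128417969) C [ 0.53661974 -0.10784198  0.135     ] slope [-0.01197653  0.0088764   0.11291271] 163
tcp [ 0.47528303 -0.09594625  0.13272093] jaw [ 0.99369153 -0.11199903 -0.00577662] tool z [-0.00538367  0.00381065 -0.99997825]
```

View pics/over.png

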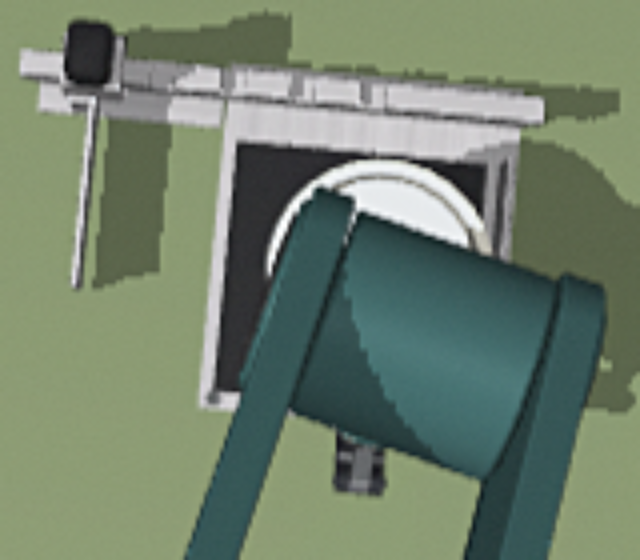

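```bash
python3 -m jog '[{"delta_pos":[0.6,0.4,0],"rotation":[0,0,0],"hand":0},{"delta_pos":[0.6,0.4,-4],"rotation":[0,0,0],"hand":0},{"delta_pos":[0.6,0.4,-7],"rotation":[0,0,0],"hand":0},{"delta_pos":[0.6,0.4,-8.5],"rotation":[0,0,0],"hand":0},{"delta_pos":[0.6,0.4,-8.5],"rotation":[0,0,0],"hand":0},{"delta_pos":[0.6,0.4,-8.5],"rotation":[0,0,0],"hand":0}]'; python3 - <<'E'
from h import *
print('lift centre',onz('top',124.9,272.2,.108),'tcp .4243 .4174')
q,d=snap('side'); save('low.png',cv2.resize(q[210:340,250:410],(800,650))[:600])
P=cloud('side',d); h=cv2.cvtColor(q,cv2.COLOR_RGB2HSV)
m=((h[...,1]<50)&(h[...,2]>100)&(abs(P[...,2]-.046)<.005)&(np.hypot(P[...,0]-.538,P[...,1]+.099)<.075)); X=P[m]
A=np.c_[2*X[:,:2],np.ones(len(X))]; s=np.linalg.lstsq(A,(X[:,:2]**2).sum(1),rcond=None)[0]; print(len(X),s[:2],np.sqrt(s[2]+s[:2]@s[:2]),X.min(0),X.max(0))
E
```

```text
time: 4.43
eef_pos: [0.4806, -0.0902, 0.047]
eef_rot: [-0.005, 0.745, 0.667, -0.001]
wrist_force: [0.6, 0.0, -1.5]
finger_gap: 0.073
lift centre [0.48194484 0.4067216  0.108     ] tcp .4243 .4174
253 [ 0.53446251 -0.10303999] 0.057505457871475436 [ 0.47274437 -0.16378239  0.04109492] [ 0.59633086 -0.05902301  0.05089076]
```

View pics/low.png

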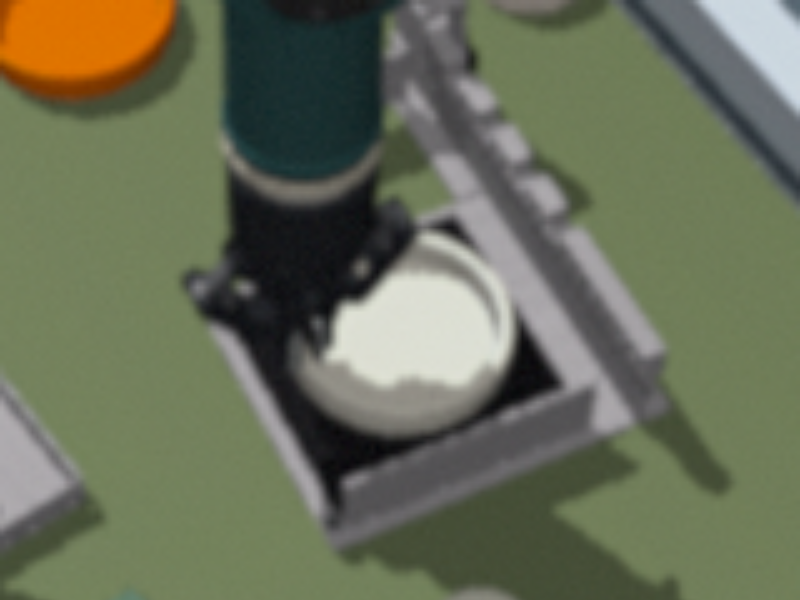

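```bash
python3 -m jog '[{"delta_pos":[0.15,0.2,-0.5],"rotation":[0,0,0],"hand":0},{"delta_pos":[0.15,0.2,-1],"rotation":[0,0,0],"hand":0},{"delta_pos":[0.15,0.2,-1.4],"rotation":[0,0,0],"hand":0},{"delta_pos":[0.15,0.2,-1.6],"rotation":[0,0,0],"hand":0},{"delta_pos":[0.15,0.2,-1.75],"rotation":[0,0,0],"hand":0},{"delta_pos":[0.15,0.2,-1.85],"rotation":[0,0,0],"hand":0},{"delta_pos":[0.15,0.2,-1.85],"rotation":[0,0,0],"hand":0}]'
```

```text
time: 5.07
eef_pos: [0.483, -0.0888, 0.0296]
eef_rot: [-0.003, 0.745, 0.667, -0.001]
wrist_force: [-0.3, -0.6, 0.0]
finger_gap: 0.074
```

```bash
python3 -m jog '[{"delta_pos":[0,0,-0.1],"rotation":[0,0,0],"hand":0},{"delta_pos":[0,0,-0.1],"rotation":[0,0,0],"hand":0},{"delta_pos":[0,0,-0.1],"rotation":[0,0,0],"hand":1.2},{"delta_pos":[0,0,-0.1],"rotation":[0,0,0],"hand":2},{"delta_pos":[0,0,0],"rotation":[0,0,0],"hand":3},{"delta_pos":[0,0,0],"rotation":[0,0,0],"hand":3},{"delta_pos":[0,0,2],"rotation":[0,0,0],"hand":3},{"delta_pos":[0,0,6],"rotation":[0,0,0],"hand":3},{"delta_pos":[0,0,10],"rotation":[0,0,0],"hand":3},{"delta_pos":[0,0,14],"rotation":[0,0,0],"hand":3}]'
```

```text
time: 5.9
eef_pos: [0.4823, -0.0886, 0.1707]
eef_rot: [-0.004, 0.745, 0.667, -0.001]
wrist_force: [0.4, -1.1, -0.3]
finger_gap: 0.352
```

```bash
python3 -m jog '[{"delta_pos":[0,-1,4],"rotation":[0,0,0],"hand":7},{"delta_pos":[-1,-5,6],"rotation":[0,0,0],"hand":7},{"delta_pos":[-2,-9,6],"rotation":[0,0,0],"hand":7},{"delta_pos":[-3,-13,6],"rotation":[0,0,0],"hand":7},{"delta_pos":[-4,-17,6],"rotation":[0,0,0],"hand":7},{"delta_pos":[-5,-21,6],"rotation":[0,0,0],"hand":7},{"delta_pos":[-5,-23.8,6],"rotation":[0,0,0],"hand":7},{"delta_pos":[-5,-23.8,6],"rotation":[0,0,0],"hand":7}]'; python3 - <<'E'
from dish import *
dish(.03)
p,d=snap('top'); h=cv2.cvtColor(p,cv2.COLOR_RGB2HSV)
save('placed.png',np.hstack([cv2.resize(p[195:305,295:405],(400,400)),cv2.resize(p[240:350,400:510],(400,400))]))
E
```

```text
time: 6.57
eef_pos: [0.4321, -0.333, 0.2309]
eef_rot: [-0.002, 0.747, 0.665, -0.002]
wrist_force: [0.8, -0.8, -0.3]
finger_gap: 0.818
ell ((354.3253173828125, 247.13436889648438), (85.01114654541016, 119.32392120361328), 6.3887786865234375) C [ 0.54076691 -0.10265197  0.03      ] slope [-0.00814534 -0.00342245  0.01151668] 1136
tcp [ 0.43200312 -0.32981761  0.23058662] jaw [ 0.9933814  -0.11464034 -0.007141  ] tool z [-0.00677845  0.00355208 -0.99997072]
```

View pics/placed.png

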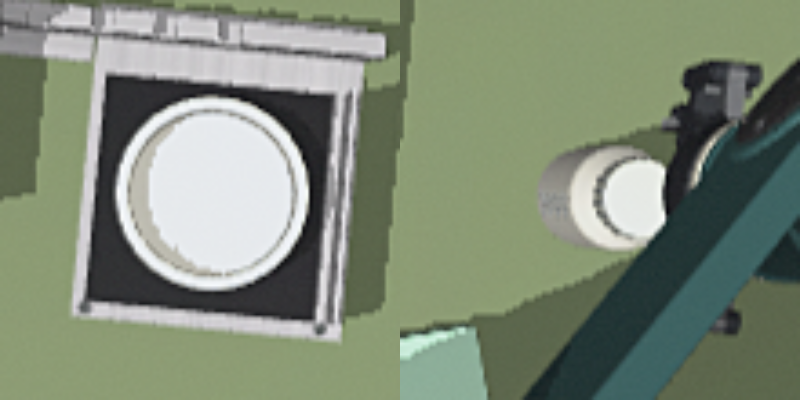

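The dish lies flat at about (0.541,-0.100), roughly 2.5 mm from the mat's centre, which is fine. The bottle stands untouched under the hand. Next: descend onto the cap.

```bash
python3 -m jog '[{"delta_pos":[0,0.2,-3],"rotation":[0,0,0],"hand":7},{"delta_pos":[0,0.2,-6],"rotation":[0,0,0],"hand":7},{"delta_pos":[0,0.2,-9],"rotation":[0,0,0],"hand":7},{"delta_pos":[0,0.2,-9.5],"rotation":[0,0,0],"hand":7},{"delta_pos":[0,0.2,-9.5],"rotation":[0,0,0],"hand":7},{"delta_pos":[0,0.2,-9.5],"rotation":[0,0,0],"hand":5.5},{"delta_pos":[0,0.2,-9.5],"rotation":[0,0,0],"hand":4},{"delta_pos":[0,0.2,-9.5],"rotation":[0,0,0],"hand":3},{"delta_pos":[0,0.2,-9.5],"rotation":[0,0,0],"hand":3},{"delta_pos":[0,0.2,-9.5],"rotation":[0,0,0],"hand":3}]'; python3 -m jog '[{"delta_pos":[0,0,0.5],"rotation":[0,0,0],"hand":0},{"delta_pos":[0,0,2],"rotation":[0,0,0],"hand":0},{"delta_pos":[0,0,5],"rotation":[0,0,0],"hand":0},{"delta_pos":[0,0,8],"rotation":[0,0,0],"hand":0},{"delta_pos":[0,0,8],"rotation":[0,0,0],"hand":0}]'
python3 - <<'E'
from h import *
q,d=snap('side'); save('bot.png',cv2.resize(q[230:400,260:430],(600,600)))
P=cloud('side',d); m=(P[...,2]>.05)&(P[...,2]<.3)&(np.hypot(P[...,0]-.432,P[...,1]+.328)<.06)
h=cv2.cvtColor(q,cv2.COLOR_RGB2HSV); m&=(h[...,2]>110)&(h[...,1]<60)
X=P[m];print(len(X),X.min(0),X.max(0))
E
```

```text
time: 7.5
eef_pos: [0.4329, -0.3264, 0.1374]
eef_rot: [-0.003, 0.746, 0.666, -0.001]
wrist_force: [-1.7, 1.2, 6.9]
finger_gap: 0.518
time: 7.92
eef_pos: [0.4357, -0.329, 0.2237]
eef_rot: [0.002, 0.746, 0.666, -0.0]
wrist_force: [0.8, -1.2, -2.8]
finger_gap: 0.521
1134 [ 0.39885584 -0.36742336  0.08805463] [ 0.46223169 -0.31302509  0.29808872]
```

View pics/bot.png

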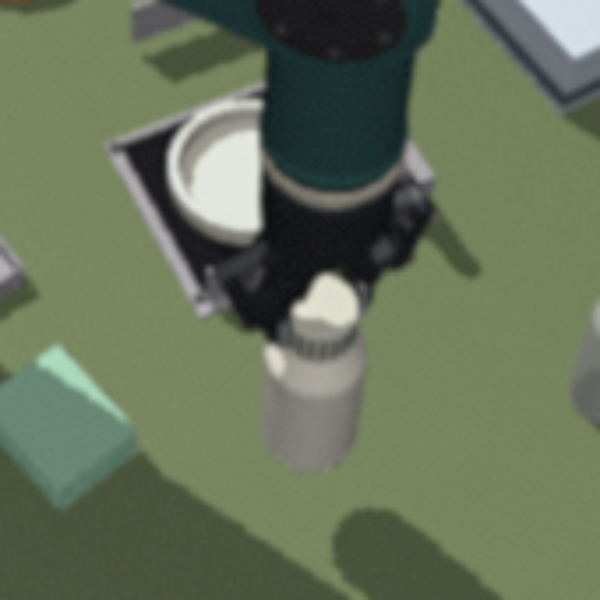

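The bottle is held upright by the cap, with its bottom clear. Carrying it to the dish.

```bash
python3 -m jog '[{"delta_pos":[0.5,1,0.5],"rotation":[0,0,0],"hand":0},{"delta_pos":[1.6,3.5,1],"rotation":[0,0,0],"hand":0},{"delta_pos":[3,6.5,1],"rotation":[0,0,0],"hand":0},{"delta_pos":[4.5,10,1],"rotation":[0,0,0],"hand":0},{"delta_pos":[6,13.5,1],"rotation":[0,0,0],"hand":0},{"delta_pos":[7.6,17,1],"rotation":[0,0,0],"hand":0},{"delta_pos":[9,20,1],"rotation":[0,0,0],"hand":0},{"delta_pos":[10,22,1],"rotation":[0,0,0],"hand":0},{"delta_pos":[10.5,23,1],"rotation":[0,0,0],"hand":0},{"delta_pos":[10.5,23,1],"rotation":[0,0,0],"hand":0}]'
python3 -m jog '[{"delta_pos":[0,0,-2],"rotation":[0,0,0],"hand":0},{"delta_pos":[0,0,-4],"rotation":[0,0,0],"hand":0},{"delta_pos":[0,0,-6],"rotation":[0,0,0],"hand":0},{"delta_pos":[0,0,-6],"rotation":[0,0,0],"hand":0},{"delta_pos":[0,0,-6],"rotation":[0,0,0],"hand":0}]'
```

```text
time: 8.8
eef_pos: [0.5399, -0.0953, 0.2302]
eef_rot: [0.0, 0.745, 0.667, -0.001]
wrist_force: [0.6, -1.1, -3.9]
finger_gap: 0.515
time: 9.22
eef_pos: [0.5382, -0.0957, 0.169]
eef_rot: [-0.002, 0.745, 0.667, -0.002]
wrist_force: [0.5, -0.1, -2.7]
finger_gap: 0.52
```

```bash
python3 -m jog '[{"delta_pos":[0.2,-0.25,-0.5],"rotation":[0,0,0],"hand":0},{"delta_pos":[0.2,-0.25,-1],"rotation":[0,0,0],"hand":0},{"delta_pos":[0.2,-0.25,-1.4],"rotation":[0,0,0],"hand":0},{"delta_pos":[0.2,-0.25,-1.6],"rotation":[0,0,0],"hand":0},{"delta_pos":[0.2,-0.25,-1.8],"rotation":[0,0,0],"hand":0},{"delta_pos":[0.2,-0.25,-1.8],"rotation":[0,0,0],"hand":0},{"delta_pos":[0.2,-0.25,-1.8],"rotation":[0,0,0],"hand":0}]'; python3 - <<'E'
from h import *
q,d=snap('side'); P=cloud('side',d); r=np.hypot(P[...,0]-.54,P[...,1]+.099); h=cv2.cvtColor(q,cv2.COLOR_RGB2HSV)
for z in np.arange(.03,.125,.012):
    m=(abs(P[...,2]-z)<.006)&(r<.05)&(h[...,2]>80)&(h[...,1]<60); X=P[m][:,:2]
    if len(X)<30: continue
    s=np.linalg.lstsq(np.c_[2*X,np.ones(len(X))],(X**2).sum(1),rcond=None)[0]; print(round(z,3),len(X),s[:2],np.sqrt(s[2]+s[:2]@s[:2]))
o=telemetry.get_obs();print(o['eef_pos'],o['wrist_force'])
E
```

```text
time: 9.8
eef_pos: [0.5402, -0.0982, 0.1511]
eef_rot: [-0.002, 0.745, 0.667, -0.002]
wrist_force: [0.4, -0.2, -3.3]
finger_gap: 0.522
0.03 61 [ 0.54324638 -0.09477112] 0.04016579129591971
0.042 54 [ 0.53669219 -0.10357013] 0.03087468153196491
0.054 64 [ 0.53653378 -0.10320201] 0.030873067111227646
0.066 59 [ 0.53672599 -0.10326667] 0.03074478592101692
0.078 65 [ 0.5370918  -0.10300752] 0.031241576105221998
0.09 60 [ 0.53686716 -0.10306735] 0.03114899185111458
0.102 65 [ 0.53747086 -0.10325264] 0.031239399956588625
0.114 92 [ 0.53700538 -0.10425881] 0.029594574031856752
[ 0.54027908 -0.09817488  0.15118353] [-0.04038534  0.86564518 -4.20745723]
```

```bash
python3 -m jog '[{"delta_pos":[0.1,0.1,-0.15],"rotation":[0,0,0],"hand":0},{"delta_pos":[0.1,0.1,-0.3],"rotation":[0,0,0],"hand":0},{"delta_pos":[0.1,0.1,-0.3],"rotation":[0,0,0],"hand":0}]'
```

```text
time: 10.1
eef_pos: [0.5418, -0.0972, 0.1484]
eef_rot: [-0.001, 0.745, 0.667, -0.002]
wrist_force: [0.5, 0.8, -1.9]
finger_gap: 0.521
```

```bash
python3 -m jog '[{"delta_pos":[0,0,-0.1],"rotation":[0,0,0],"hand":0},{"delta_pos":[0,0,-0.1],"rotation":[0,0,0],"hand":0},{"delta_pos":[0,0,-0.2],"rotation":[0,0,0],"hand":0},{"delta_pos":[0,0,-0.2],"rotation":[0,0,0],"hand":0}]'
```

```text
time: 10.43
eef_pos: [0.5419, -0.0974, 0.1483]
eef_rot: [-0.001, 0.745, 0.667, -0.002]
wrist_force: [-4.6, 0.8, 14.1]
finger_gap: 0.523
```

Firm contact (14 N). Releasing, then going straight up.

```bash
python3 -m jog '[{"delta_pos":[0,0,0.1],"rotation":[0,0,0],"hand":4.8},{"delta_pos":[0,0,0.1],"rotation":[0,0,0],"hand":5.5},{"delta_pos":[0,0,0.1],"rotation":[0,0,0],"hand":6.5},{"delta_pos":[0,0,0.1],"rotation":[0,0,0],"hand":7},{"delta_pos":[0,0,0.1],"rotation":[0,0,0],"hand":7},{"delta_pos":[0,0,3],"rotation":[0,0,0],"hand":7},{"delta_pos":[0,0,7],"rotation":[0,0,0],"hand":7},{"delta_pos":[0,0,10],"rotation":[0,0,0],"hand":7},{"delta_pos":[0,0,10],"rotation":[0,0,0],"hand":7}]'
```

```text
time: 11.18
eef_pos: [0.5457, -0.0985, 0.2546]
eef_rot: [0.004, 0.745, 0.667, 0.001]
wrist_force: [0.9, -0.3, -0.1]
finger_gap: 0.819
```

```bash
python3 -m jog '[{"delta_pos":[1,2,0],"rotation":[0,0,0.4],"hand":5},{"delta_pos":[2,5,0],"rotation":[0,0,0.4],"hand":5},{"delta_pos":[4,8,0],"rotation":[0,0,0.4],"hand":5},{"delta_pos":[6,11,0],"rotation":[0,0,0.8],"hand":5},{"delta_pos":[8.5,14,0],"rotation":[0,0,0.8],"hand":5},{"delta_pos":[10.7,14.85,0],"rotation":[0,0,0.8],"hand":5},{"delta_pos":[10.7,14.85,-2],"rotation":[0,0,1.2],"hand":5},{"delta_pos":[10.7,14.85,-4],"rotation":[0,0,1.2],"hand":5},{"delta_pos":[10.7,14.85,-5],"rotation":[0,0,1.59],"hand":5},{"delta_pos":[10.7,14.85,-5],"rotation":[0,0,1.59],"hand":5}]'; python3 - <<'E'
from h import *
p,d=snap('top'); q,_=snap('side')
o=telemetry.get_obs();print(o['eef_pos'],Rot.from_quat(np.roll(o['eef_rot'],-1)).as_matrix()[:,1])
h=cv2.cvtColor(p,cv2.COLOR_RGB2HSV); P=cloud('top',d)
m=((P[...,2]>.15)&(P[...,2]<.18)&(np.hypot(P[...,0]-.54,P[...,1]+.1)<.05)).astype(np.uint8)
c=max(cv2.findContours(m,0,1)[0],key=cv2.contourArea);(u,v),r=cv2.minEnclosingCircle(c); print('cap',u,v,r,onz('top',u,v,.169))
save('k.png',np.hstack([cv2.resize(p[170:310,265:405],(400,400)),cv2.resize(q[170:340,250:420],(400,400))]))
E
```

```text
time: 12.02
eef_pos: [0.6505, 0.0503, 0.2004]
eef_rot: [-0.001, 0.211, 0.977, 0.003]
wrist_force: [-0.4, -0.2, 0.2]
finger_gap: 0.583
[0.65200818 0.05007937 0.20278603] [0.41710328 0.90883367 0.00679841]
cap 357.96429443359375 242.59375 11.336522102355957 [ 0.54047531 -0.10206142  0.169     ]
```

View pics/k.png

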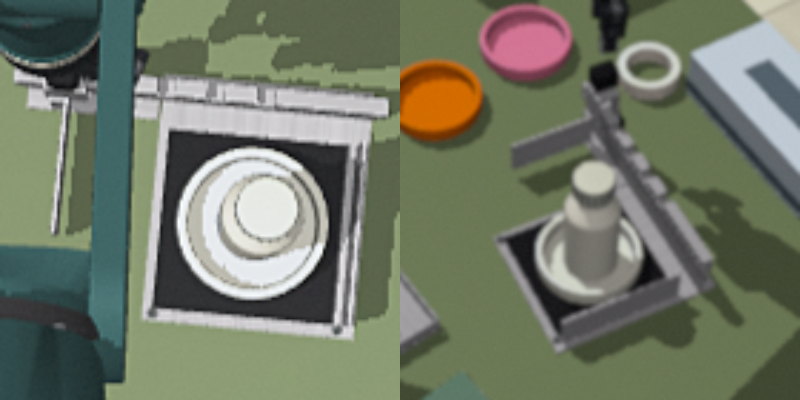

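The bottle is upright at (0.5405,-0.102), within 2 mm of the dish's centre. The hand is above the knob; I'll finish the turn and descend.

```bash
python3 -m jog '[{"delta_pos":[0.05,0,-1],"rotation":[0,0,0.336],"hand":5},{"delta_pos":[0.05,0,-2],"rotation":[0,0,0.336],"hand":5},{"delta_pos":[0.05,0,-3],"rotation":[0,0,0.336],"hand":5},{"delta_pos":[0.05,0,-4],"rotation":[0,0,0.336],"hand":5},{"delta_pos":[0.05,0,-6],"rotation":[0,0,0.336],"hand":5},{"delta_pos":[0.05,0,-8],"rotation":[0,0,0.336],"hand":5},{"delta_pos":[0.05,0,-8.8],"rotation":[0,0,0.336],"hand":5},{"delta_pos":[0.05,0,-8.8],"rotation":[0,0,0.336],"hand":5}]'; python3 - <<'E'
from h import *
o=telemetry.get_obs();print(o['eef_pos'],Rot.from_quat(np.roll(o['eef_rot'],-1)).as_matrix()[:,1],o['wrist_force'])
q,_=snap('side');save('k2.png',cv2.resize(q[150:250,280:400],(720,600)))
E
```

```text
time: 12.78
eef_pos: [0.6508, 0.05, 0.1125]
eef_rot: [-0.001, 0.049, 0.999, 0.003]
wrist_force: [-0.2, -0.0, 0.3]
finger_gap: 0.582
[0.65080668 0.05004646 0.11251013] [0.09805653 0.99515943 0.00652828] [-0.21788105 -0.03057317  0.28727661]
```

View pics/k2.png

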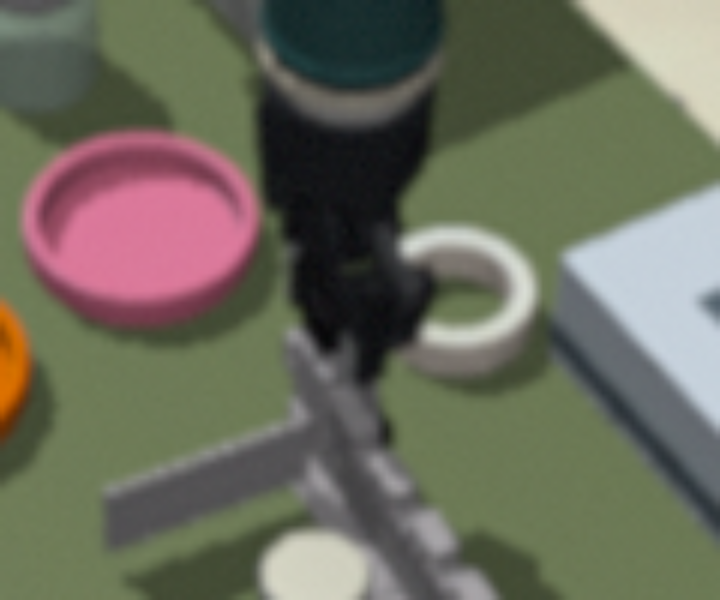

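The hand straddles the knob with no contact. Closing on the knob, then a gentle lift of about 2.5 cm.

```bash
python3 -m jog '[{"delta_pos":[0,0,0],"rotation":[0,0,0],"hand":3.5},{"delta_pos":[0,0,0],"rotation":[0,0,0],"hand":2.5},{"delta_pos":[0,0,0],"rotation":[0,0,0],"hand":0},{"delta_pos":[0,0,0],"rotation":[0,0,0],"hand":0},{"delta_pos":[0,0,0],"rotation":[0,0,0],"hand":0},{"delta_pos":[0,0,0],"rotation":[0,0,0],"hand":0}]'
python3 -m jog '[{"delta_pos":[0,0,0.5],"rotation":[0,0,0],"hand":0},{"delta_pos":[0,0,1],"rotation":[0,0,0],"hand":0},{"delta_pos":[0,0,1.5],"rotation":[0,0,0],"hand":0},{"delta_pos":[0,0,2],"rotation":[0,0,0],"hand":0},{"delta_pos":[0,0,2.5],"rotation":[0,0,0],"hand":0},{"delta_pos":[0,0,2.5],"rotation":[0,0,0],"hand":0}]'
```

```text
time: 13.33
eef_pos: [0.6528, 0.05, 0.1154]
eef_rot: [0.001, 0.049, 0.999, 0.003]
wrist_force: [-0.4, -0.3, 5.9]
finger_gap: 0.298
time: 13.83
eef_pos: [0.6528, 0.05, 0.1415]
eef_rot: [0.001, 0.049, 0.999, 0.003]
wrist_force: [-0.5, -0.4, -0.9]
finger_gap: 0.294
```

```bash
python3 -m jog '[{"delta_pos":[-0.09,-1,0],"rotation":[0,0,0],"hand":0},{"delta_pos":[-0.23,-2.5,0],"rotation":[0,0,0],"hand":0},{"delta_pos":[-0.37,-4,0],"rotation":[0,0,0],"hand":0},{"delta_pos":[-0.51,-5.5,0],"rotation":[0,0,0],"hand":0},{"delta_pos":[-0.65,-7,0],"rotation":[0,0,0],"hand":0},{"delta_pos":[-0.74,-7.97,0],"rotation":[0,0,0],"hand":0},{"delta_pos":[-0.74,-7.97,0],"rotation":[0,0,0],"hand":0},{"delta_pos":[-0.74,-7.97,0],"rotation":[0,0,0],"hand":0}]'
```

```text
time: 14.5
eef_pos: [0.6449, -0.0309, 0.1413]
eef_rot: [0.001, 0.05, 0.999, 0.003]
wrist_force: [-1.3, -0.5, -1.3]
finger_gap: 0.293
```

```bash
python3 -m jog '[{"delta_pos":[0.05,0.12,0],"rotation":[0,0,0],"hand":0},{"delta_pos":[0.05,0.12,-0.5],"rotation":[0,0,0],"hand":0},{"delta_pos":[0.05,0.12,-1],"rotation":[0,0,0],"hand":0},{"delta_pos":[0.05,0.12,-1.4],"rotation":[0,0,0],"hand":0},{"delta_pos":[0.05,0.12,-1.7],"rotation":[0,0,0],"hand":0},{"delta_pos":[0.05,0.12,-2],"rotation":[0,0,0],"hand":0},{"delta_pos":[0.05,0.12,-2.3],"rotation":[0,0,0],"hand":0},{"delta_pos":[0.05,0.12,-2.5],"rotation":[0,0,0],"hand":0},{"delta_pos":[0.05,0.12,-2.5],"rotation":[0,0,0],"hand":0}]'
```

```text
time: 15.25
eef_pos: [0.6452, -0.0296, 0.1157]
eef_rot: [0.0, 0.05, 0.999, 0.003]
wrist_force: [-1.9, 0.9, -2.4]
finger_gap: 0.298
```

It went into the notch freely. Releasing, rising and clearing the view.

```bash
python3 -m jog '[{"delta_pos":[0,0,0],"rotation":[0,0,0],"hand":3.5},{"delta_pos":[0,0,0],"rotation":[0,0,0],"hand":5},{"delta_pos":[0,0,0],"rotation":[0,0,0],"hand":5},{"delta_pos":[0,0,0],"rotation":[0,0,0],"hand":5},{"delta_pos":[0,0,2],"rotation":[0,0,0],"hand":5},{"delta_pos":[0,0,6],"rotation":[0,0,0],"hand":5},{"delta_pos":[0,0,10],"rotation":[0,0,0],"hand":5},{"delta_pos":[0,0,13],"rotation":[0,0,0],"hand":5},{"delta_pos":[0,4,14],"rotation":[0,0,0],"hand":5},{"delta_pos":[0,8,14],"rotation":[0,0,0],"hand":5}]'
python3 -m jog '[{"delta_pos":[0,4,0],"rotation":[0,0,0],"hand":5},{"delta_pos":[-1,8,0],"rotation":[0,0,0],"hand":5},{"delta_pos":[-3,12,0],"rotation":[0,0,0],"hand":5},{"delta_pos":[-5,16,0],"rotation":[0,0,0],"hand":5},{"delta_pos":[-7,20,0],"rotation":[0,0,0],"hand":5},{"delta_pos":[-7,20,0],"rotation":[0,0,0],"hand":5},{"delta_pos":[-7,20,0],"rotation":[0,0,0],"hand":5}]'
python3 - <<'E'
from h import *
p,d=snap('top'); q,_=snap('side'); P=cloud('top',d); h=cv2.cvtColor(p,cv2.COLOR_RGB2HSV)
m=((h[...,2]<80)&(P[...,2]>.115)&(P[...,2]<.17)&(np.hypot(P[...,0]-.645,P[...,1]+.029)<.035)).astype(np.uint8)
c=max(cv2.findContours(m,0,1)[0],key=cv2.contourArea);r=cv2.minAreaRect(c);K=onz('top',*r[0],.14);print('knob',K,'top z',np.median(P[m>0][:,2]))
b=K[:2]-[.5384,-.0992];print('bay xy',b@[.9957,-.093],b@[.093,.9957])
m=((P[...,2]>.15)&(P[...,2]<.18)&(np.hypot(P[...,0]-.54,P[...,1]+.1)<.05)).astype(np.uint8)
c=max(cv2.findContours(m,0,1)[0],key=cv2.contourArea);(u,v),_=cv2.minEnclosingCircle(c);print('cap',onz('top',u,v,.169))
save('fin.png',np.hstack([cv2.resize(p[170:310,265:405],(400,400)),cv2.resize(q[170:340,250:420],(400,400))]))
E
```

```text
time: 16.08
eef_pos: [0.6484, 0.0492, 0.2609]
eef_rot: [0.005, 0.052, 0.999, 0.003]
wrist_force: [0.8, 0.1, -0.1]
finger_gap: 0.582
time: 16.67
eef_pos: [0.5768, 0.2521, 0.2614]
eef_rot: [0.005, 0.05, 0.999, 0.004]
wrist_force: [0.3, -0.2, -0.0]
finger_gap: 0.585
knob [ 0.64461368 -0.02903885  0.14      ] top z 0.13969634495082828
bay xy 0.09923197763017165 0.07973732756080966
cap [ 0.54047531 -0.10206142  0.169     ]
```

View pics/fin.png

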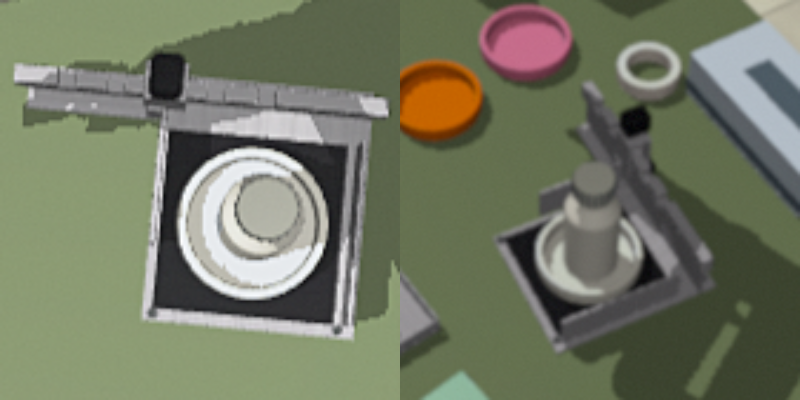

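The final picture shows the gate in the edge notch: knob top at z 0.140, bay y 79.7 mm, fully down. The bottle stands upright in the dish and the arm is clear.

```bash
python3 -c "
from cell import ticket
print(ticket.sign_off())"
```

```text
the job is handed in; nothing more can be done
None
```

The job is done and handed in at about 17 s of robot time.

I set the white dish on the mat, stood the water bottle in it, then brought the gate to the edge notch and let it drop. Each was set down or released under control.

| Check | Result |
|---|---|
| Dish | Lies flat, about 2.5 mm from the mat's centre |
| Bottle | Upright, about 2 mm from the dish's centre; cap position did not change while the gate was moved |
| Gate | Knob at bay x 99 mm, y 79.7 mm, top at 139.7 mm, which means the pin is fully down |
| Arm | Clear of everything, wrist force near zero |

- **Disagreement between cameras:** the side camera put dish and bottle about 3–4 mm from the top camera's positions. I took this as a calibration offset.
- **Failed reading:** one automatic fit of the dish outline from the top view was too large, so I read the dish centre from the picture by eye instead.
- **Not measured:** I never touched the bystanders knowingly and saw nothing moved in the pictures, but I did not measure their positions again at the end.

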